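# Empty the small cup and offer it up to the turning jig

### The job

The small maple cup still holds the five steel burnishing balls: pick it up and pour all five into the open metal jar, leaving the jar standing. Then carry the empty cup over the top of the wooden tool rack, without touching the rack, and stop with it upright, centred over the round recess of the nylon turning jig, with about one centimetre of air between the cup's foot and the jig and neither cup nor gripper touching the jig at any time. Finish right there, still holding the cup motionless in the gripper, and leave the burnisher on the rack, the tama ball and the wax tin where they are.

Things in the scene. Friction and masses are not known exactly. Their poses are not given: they have to be found in the camera images.
- cup: Small turned maple cup, open at the top, standing upright on the desk at the start with the five balls inside. 56 mm tall, slightly flared: outer diameter 48 mm at the foot, 60 mm at the rim (about 56 mm at 36 mm height); wall 3 mm, floor 5 mm thick; about 60 g empty. Origin: centre of the underside of the foot; z runs up the cup's axis to its mouth. Round, so its yaw means nothing. The balls roll out once it is tipped to about level; 100 degrees of tilt empties it.
- ball0_center (a point): Centre of polished steel burnishing ball 0 of five equal ones, 14 mm in diameter, 11 g; it starts on the cup's floor. Rolls easily.
- ball1_center (a point): Centre of polished steel burnishing ball 1 of five equal ones, 14 mm in diameter, 11 g; it starts on the cup's floor. Rolls easily.
- ball2_center (a point): Centre of polished steel burnishing ball 2 of five equal ones, 14 mm in diameter, 11 g; it starts on the cup's floor. Rolls easily.
- ball3_center (a point): Centre of polished steel burnishing ball 3 of five equal ones, 14 mm in diameter, 11 g; it starts on the cup's floor. Rolls easily.
- ball4_center (a point): Centre of polished steel burnishing ball 4 of five equal ones, 14 mm in diameter, 11 g; it starts on the cup's floor. Rolls easily.
- jar: Open round aluminium jar standing loose on the desk, 0.5 kg: 65 mm tall, outer diameter 112 mm at the foot and 120 mm at the rim, wall 3 mm, floor 4 mm thick. The balls go in here. Origin: centre of its underside; z up. It stands either nearer to the rack or farther from it than the cup.
- jig: Nylon turning jig, fixed to the desk: a white nylon cylinder 84 mm in diameter on a dark steel base plate 110 x 110 x 10 mm; its top is 60 mm above the desk and has a round recess 56 mm in diameter and 12 mm deep. Origin: centre of the base plate's underside; z up.
- jig_mouth (a point): Centre of the recess's mouth, level with the jig's top, 60 mm above the desk. z up. The cup's foot is to hover over this point, about 10 mm higher.
- rack: Long low wooden tool rack, fixed to the desk between the jar and cup (on its +y side) and the jig (on its -y side): 260 mm along its x, 50 mm across its y, 100 mm tall, with a groove along the top in which the burnisher lies (highest point of all 110 mm above the desk). Origin: centre of its underside; z up.
- burnisher: Agate burnisher lying loose in the groove on the rack, along the rack's x: about 185 mm long, dark wooden handle 20 mm in diameter, brass ferrule, agate tip. Bystander. Origin: on its underside near its middle; z up.
- tama: Teal wooden tama ball, 60 mm in diameter, resting on a cork ring at the far side of the desk, top 66 mm above the desk. Bystander. Origin: lowest point of the ball.
- wax_tin: Flat round steel tin, 70 mm in diameter, 35 mm tall, standing beyond the jig. Bystander. Origin: centre of its underside; z up.

How it is judged:
By the outcome, as a careful person would: the job done as asked, in the order asked, and still so for the second after the job is handed in, while the arm keeps its last pose, push and grip.
It also fails if it takes over 54 s, if anything falls off the work surface, if the arm or the gripper's body presses on something with over 40 N, if the wrist force passes 120 N, or if a joint passes its speed limit or range.

### The arm

A 6-joint arm with a two-finger parallel gripper is mounted at the origin on the work surface. World frame = base frame: x ahead of the robot, y to its left, z up, the work surface at z = 0. Lengths are in m, angles in rad, forces in N, time in s.
With the tool pointing down it reaches from about 0.275 to 0.725 m from the base axis. Payload 5.6 kg.
Tool frame: the origin (TCP) lies on the front face of the gripper's body, between the roots of the fingers; the fingertips stand 73 mm ahead of it and the grasp point (between the pads) lies 54 mm ahead of it; z points along the fingers, y is the line along which they close (so a half turn about z gives the same grasp; the last joint's range is limited). The gripper opens to 85 mm and grips with 20 to 120 N. Pads are 22 mm wide; open, the fingers measure 114 mm over their backs; the gripper's body (76 mm by 85 mm) begins 54 mm behind the grasp point. The pads swing forward as they close: fully open they stand 13 mm farther back than shut.
Start: joints at [1.631, 0.255, 0.108, 0, -1.424, -0.285], TCP at [0.123, 0.536, 0.304] pointing down, gripper open.
Joint ranges: [-2.95, 2.95], [-1.21, 1.97], [-1.09, 1.5], [-2.87, 1.71], [-2.94, -0.07], [-3.05, 3.05]. Speed limits (rad/s): [2.57, 2.57, 3.14, 3.14, 3.14, 3.14].

### API

Orientations are given as a unit quaternion [x, y, z, w].
In Python, from station import monitor, imaging, ticket gives the robot as it stands.
- The arm moves only by the shell command python3 -m creep 'ROWS' [FORCE]. ROWS is JSON, a list of rows, each a list of 7 numbers: the shift along the tool's x, y, z as a fraction of full scale, then the turn, a rotation vector about the tool's x, y, z as a fraction of full scale, then the opening, from 0 (shut) to 1 (fully open). A call has exactly 10 rows; each row shifts and turns the commanded pose from where the row before left it, along the tool's axes as they then stand; what a row does not reach is not made up. Full scale, the value 1, is 0.2 m for a shift and 180 degrees for a turn. A row lasts 1/12 s, in which the tool goes at most 41.7 mm and 7.16 degrees, less where a joint would pass 70% of its speed; a pose out of reach is approached as far as the arm can. A call with a number of a shift or a turn outside -1 to 1 is refused whole. A call with a gripper value outside its range is refused whole. The fingers move at their own pace and stop on an object; FORCE is the grip in N (left out, the last holds). Time passes only in rows, so rows that do not move let the fingers close, or fill a call up. It gives the time, the measured TCP pose, the force, the opening and the grip force at its end, in the units of the state.
- monitor.get_obs(): the state, without advancing time (a new reading comes with each control period).
- imaging.snapshot(name): name is "scene" or "top" or "wrist"; returns a dict with "image" (420x560x3 uint8, blue, green, red), "fx", "fy", "cx", "cy" (pixels), "dist" ([k1, k2, p1, p2, k3] as OpenCV has them; the pictures are not rectified), "origin" and "orientation" of the camera in the world. Camera axes: x right, y down, z forward; pixel columns grow to the right and rows downward; lengths in m; the calibration is good to about 2 mm. A picture is of the moment at which its call begins. There is no depth.
- ticket.finish_job(): hands the job in; it is judged then, once.
Trained networks look in the newest picture that a camera, given by its name, has taken for a name from the list of things; names that differ only in an ending like _2 or _b are one class to them, and where a whole thing is asked for, a point or a joint stands for the part that bears it (a point fixed in the world has none). Each returns a list of dicts, best first, with "confidence" (0 to 1); they miss things now and then, are a little off and sometimes report something else, mostly with a low value. They report only what shows in the picture. A call takes as long as a camera call.
- imaging.recognise(camera, thing): "position" ([row, column] in pixels, amid what is visible of it).
- imaging.masks_of(camera, thing): "pixels" (420x560 bool, what is visible of it) and "position" ([row, column] in pixels, amid what is visible of it).
The state is a dict: "time": time; "joints": joint angles; "dq": joint speeds; "tau": joint torques, N m; "tool_pos": TCP position; "tool_rot": TCP orientation; "wrist_force": force on the tool from outside, world axes, zero at the start; "ft_torque": the same for the moment, N m; "grip_width": opening from 0.0 (shut) to 1.0 (fully open); "gripper_force": force on a finger pad.
Only numpy, scipy, OpenCV 4.12 (cv2) and the standard library are available. Lean on these libraries where they do the work, as an engineer would, in place of code of your own. Each camera call takes 0.05 s, during which the arm holds its last target. There are 200 camera calls.

## Working session

There is one attempt and no reset: what is moved stays moved. The work goes in short steps, Python scripts to look and compute and a shell command to move; the robot and the scene stay as the last step left them, time stands still between calls to the robot, and variables do not carry over. Pictures are saved under pics/ and viewed, at most 10 in all, crops included, and the job is handed in when it is done.

```bash
mkdir -p pics; ls
cat > h.py <<'E'
import numpy as np, cv2
from scipy.spatial.transform import Rotation as R
from station import monitor, imaging, ticket
def ray(s,px):  # px row,col
    K=np.array([[s['fx'],0,s['cx']],[0,s['fy'],s['cy']],[0,0,1]])
    u=cv2.undistortPoints(np.array([[[px[1],px[0]]]],float),K,np.array(s['dist'],float))[0,0]
    return np.array(s['origin']),R.from_quat(s['orientation']).apply([u[0],u[1],1])
def at_z(s,px,z):
    o,d=ray(s,px); return o+d*(z-o[2])/d[2]
E
python3 - <<'E'
from h import *
o=monitor.get_obs(); print(o['time'],o['tool_pos'],o['tool_rot'],o['grip_width'])
print(R.from_quat(o['tool_rot']).as_matrix().round(3))
Z=dict(cup=.03,jar=.03,jig=.05,rack=.09,burnisher=.1,tama=.036,wax_tin=.03)
ims=[]
for c in('top','scene'):
    s=imaging.snapshot(c); ims.append(s['image']); print(c,np.round(s['origin'],3))
    cv2.imwrite(f'pics/{c}0.png',s['image'])
    for k,z in Z.items():
        r=imaging.masks_of(c,k)[:1]
        for q in r: print(k,round(q['confidence'],2),np.round(q['position']),at_z(s,q['position'],z).round(3),q['pixels'].sum())
E
```

```text
pics
0.0 [0.12245293 0.53580694 0.30299656] [ 9.93685027e-01 -1.12201357e-01 -8.70446494e-05  9.57018048e-04] 0.996572851363592
[[ 0.975 -0.223 -0.   ]
 [-0.223 -0.975 -0.002]
 [ 0.     0.002 -1.   ]]
top [ 0.443 -0.013  1.017]
cup 0.6 [241. 173.] [0.552 0.271 0.03 ] 292
jar 0.6 [251. 262.] [0.53  0.047 0.03 ] 1955
jig 0.67 [239. 171.] [0.554 0.269 0.05 ] 387
rack 0.84 [240. 328.] [ 0.55 -0.11  0.09] 2187
burnisher 0.71 [228. 333.] [ 0.575 -0.12   0.1  ] 571
tama 0.85 [168. 216.] [0.74  0.167 0.036] 414
wax_tin 0.83 [183. 414.] [ 0.703 -0.339  0.03 ] 636
scene [ 0.98  -0.439  0.901]
cup 0.77 [141. 331.] [0.555 0.275 0.03 ] 493
jar 0.58 [182. 262.] [0.51  0.052 0.03 ] 2160
jig 0.63 [280. 148.] [ 0.508 -0.311  0.05 ] 2435
rack 0.66 [238. 234.] [ 0.594 -0.132  0.09 ] 3498
burnisher 0.94 [227. 236.] [ 0.583 -0.113  0.1  ] 649
tama 0.92 [201. 367.] [0.74  0.168 0.036] 489
```

View pics/top0.png

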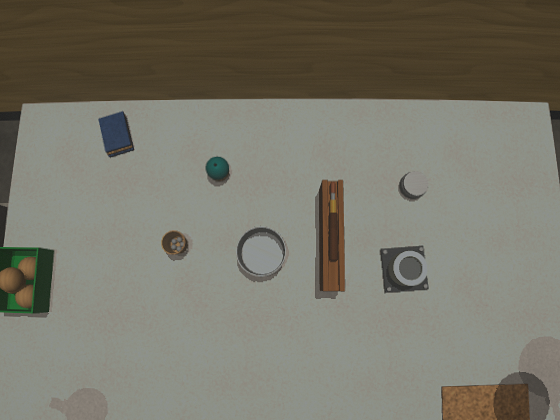

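View pics/scene0.png

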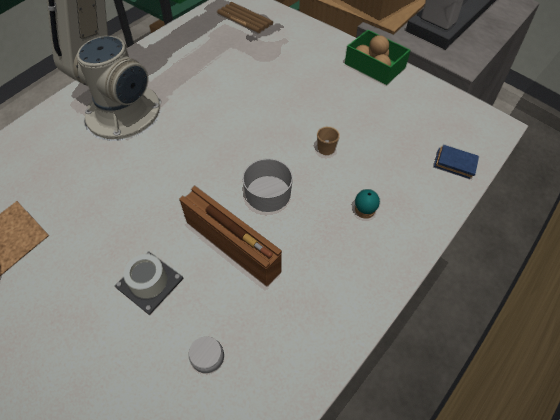

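The top view shows the cup at (243,174), the jar at (252,262), the rack at about (237,333) with the burnisher, and the jig recess at (268,411). The network's top-view "jig" was really the cup. I'll zoom in to place the rims.

Run:
```python
from h import *
a=cv2.imread('pics/top0.png')
f=lambda r,c,h:cv2.resize(a[r-h:r+h,c-h:c+h],(400,300) if 0 else (400,400),interpolation=cv2.INTER_CUBIC)
o=np.hstack([f(243,174,25),f(268,406,25)]);cv2.imwrite('pics/z.png',o)  # 8x
s=imaging.snapshot('top')
print(s['fx'],s['cx'],s['cy'],s['dist'],R.from_quat(s['orientation']).as_matrix().round(3))
for n,p,z in[('jar',(252,262),.065),('rackTL',(180,324),.1),('rackTR',(180,343.5),.1),('rackBL',(291,321),.1),('rackBR',(291,345),.1)]:print(n,at_z(s,p,z).round(3))
```

```text
400.7643624554559 280.5757543797862 213.9485908622447 [-0.07921711  0.          0.          0.          0.        ] [[ 0.004 -0.984  0.178]
 [-1.    -0.001  0.015]
 [-0.014 -0.178 -0.984]]
jar [0.523 0.045 0.065]
rackTL [ 0.691 -0.101  0.1  ]
rackTR [ 0.691 -0.147  0.1  ]
rackBL [ 0.433 -0.091  0.1  ]
rackBR [ 0.433 -0.145  0.1  ]
```

View pics/z.png

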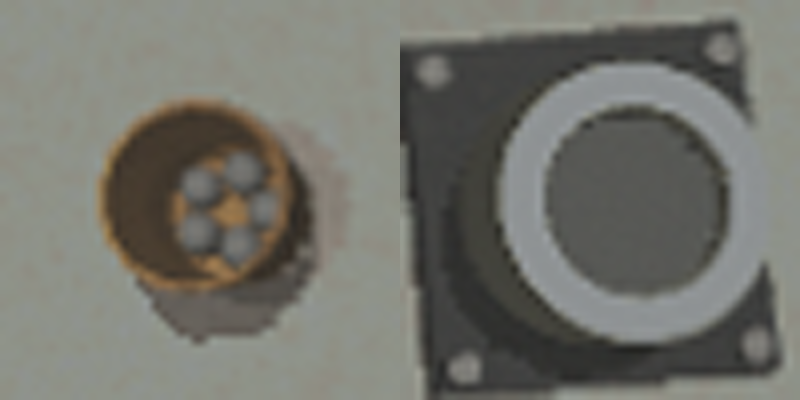

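```bash
cat >> h.py <<'E'
def rot(az,th,s=1):  # tool z: azimuth az, th below horizontal (deg); tool y = -tangential*s
    a,t=np.radians([az,th]); r=np.array([np.cos(a),np.sin(a),0]); k=np.array([0,0,1]); f=np.cross(k,r)
    z=r*np.cos(t)-k*np.sin(t); y=-f*s
    return np.c_[np.cross(y,z),y,z]
def rows(p,Rm,p0=None,R0=None):
    o=monitor.get_obs()
    if p0 is None: p0,R0=np.array(o['tool_pos']),R.from_quat(o['tool_rot']).as_matrix()
    w=R.from_matrix(R0.T@Rm).as_rotvec(); d=R0.T@(np.array(p)-p0)
    N=int(np.ceil(max(np.degrees(np.linalg.norm(w))/6.8,np.linalg.norm(d)/.03,1)))
    N=int(np.ceil(N/10)*10) if N>6 else N
    S=sum(R.from_rotvec(w*i/N).as_matrix() for i in range(N))
    print(N,'rows of',(np.linalg.solve(S,d)/.2).round(4),(w/N/np.pi).round(4))
CUP=np.array([0,0,0.]);
E
python3 - <<'E'
from h import *
s=imaging.snapshot('top')
c=at_z(s,(242.0,173.0),.056); j=at_z(s,(267.7,410),.06); print(c,j)
z=np.linalg.norm(c[:2]); az=np.degrees(np.arctan2(c[1],c[0])); print(z,az)
Rm=rot(az,35); g=np.array([c[0],c[1],.036]); p=g-.15*Rm[:,2]+[0,0,.08]; print(p)
rows(p,Rm)
E
```

```text
[0.54741406 0.2629335  0.056     ] [ 0.48656728 -0.30686816  0.06      ]
0.6072859093520797 25.65586977719402
[0.43665519 0.20973389 0.20203647]
20 rows of [0.0576 0.0928 0.0519] [ 0.0051  0.0147 -0.0099]
```

```bash
A='[0.0576,0.0928,0.0519,0.0051,0.0147,-0.0099,1]'; python3 -m creep '[[0.0576,0.0928,0.0519,0.0051,0.0147,-0.0099,1],[0.0576,0.0928,0.0519,0.0051,0.0147,-0.0099,1],[0.0576,0.0928,0.0519,0.0051,0.0147,-0.0099,1],[0.0576,0.0928,0.0519,0.0051,0.0147,-0.0099,1],[0.0576,0.0928,0.0519,0.0051,0.0147,-0.0099,1],[0.0576,0.0928,0.0519,0.0051,0.0147,-0.0099,1],[0.0576,0.0928,0.0519,0.0051,0.0147,-0.0099,1],[0.0576,0.0928,0.0519,0.0051,0.0147,-0.0099,1],[0.0576,0.0928,0.0519,0.0051,0.0147,-0.0099,1],[0.0576,0.0928,0.0519,0.0051,0.0147,-0.0099,1]]' 50
python3 -m creep '[[0.0576,0.0928,0.0519,0.0051,0.0147,-0.0099,1],[0.0576,0.0928,0.0519,0.0051,0.0147,-0.0099,1],[0.0576,0.0928,0.0519,0.0051,0.0147,-0.0099,1],[0.0576,0.0928,0.0519,0.0051,0.0147,-0.0099,1],[0.0576,0.0928,0.0519,0.0051,0.0147,-0.0099,1],[0.0576,0.0928,0.0519,0.0051,0.0147,-0.0099,1],[0.0576,0.0928,0.0519,0.0051,0.0147,-0.0099,1],[0.0576,0.0928,0.0519,0.0051,0.0147,-0.0099,1],[0.0576,0.0928,0.0519,0.0051,0.0147,-0.0099,1],[0.0576,0.0928,0.0519,0.0051,0.0147,-0.0099,1]]'
python3 - <<'E'
from h import *
o=monitor.get_obs(); print(np.round(o['joints'],2),o['time'],R.from_quat(o['tool_rot']).as_matrix().round(3))
s=imaging.snapshot('wrist'); print(s['origin']); m=imaging.masks_of('wrist','cup')[:2]
im=s['image'].copy()
for q in m:
    print(q['confidence'],q['position'],at_z(s,q['position'],.03)); im[q['pixels'],2]=255
cv2.imwrite('pics/w1.png',im)
E
```

```text
time: 1.73
tool_pos: [0.2411, 0.3458, 0.2182]
tool_rot: [0.969, 0.046, 0.236, -0.054]
wrist_force: [1.4, -0.0, 0.8]
grip_width: 0.998
gripper_force: 0.0
time: 2.57
tool_pos: [0.4147, 0.2375, 0.2917]
tool_rot: [0.895, 0.186, 0.398, -0.073]
wrist_force: [-0.0, 0.5, -0.6]
grip_width: 0.998
gripper_force: 0.0
[ 0.54 -0.25 -1.01  1.71 -0.12 -0.23] 2.5667 [[ 0.614  0.391  0.685]
 [ 0.276 -0.92   0.278]
 [ 0.739  0.018 -0.673]]
[0.41174656 0.23889478 0.39239748]
0.76 [263.9, 293.0] [0.55859284 0.27181194 0.03      ]
```

View pics/w1.png

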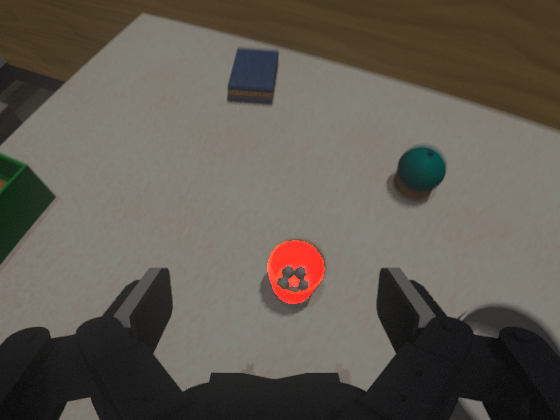

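The wrist view shows the cup at about (270,296), with the balls inside. Pointing the tool radially brings the wrist to its limits (q4 is 1.71, q5 about -0.1). I'll use a sideways (tangential) tilt instead, swinging joint 4, and start by going back to tool-down.

Run:
```python
from h import *
p=[.48,.10,.32];Rm=rot(102,90,-1); rows(p,Rm)
```

```text
20 rows of [0.0348 0.0257 0.0055] [-0.0115 -0.0098  0.0263]
```

```bash
python3 -m creep '[[0.0348,0.0257,0.0055,-0.0115,-0.0098,0.0263,1],[0.0348,0.0257,0.0055,-0.0115,-0.0098,0.0263,1],[0.0348,0.0257,0.0055,-0.0115,-0.0098,0.0263,1],[0.0348,0.0257,0.0055,-0.0115,-0.0098,0.0263,1],[0.0348,0.0257,0.0055,-0.0115,-0.0098,0.0263,1],[0.0348,0.0257,0.0055,-0.0115,-0.0098,0.0263,1],[0.0348,0.0257,0.0055,-0.0115,-0.0098,0.0263,1],[0.0348,0.0257,0.0055,-0.0115,-0.0098,0.0263,1],[0.0348,0.0257,0.0055,-0.0115,-0.0098,0.0263,1],[0.0348,0.0257,0.0055,-0.0115,-0.0098,0.0263,1]]'
python3 -m creep '[[0.0348,0.0257,0.0055,-0.0115,-0.0098,0.0263,1],[0.0348,0.0257,0.0055,-0.0115,-0.0098,0.0263,1],[0.0348,0.0257,0.0055,-0.0115,-0.0098,0.0263,1],[0.0348,0.0257,0.0055,-0.0115,-0.0098,0.0263,1],[0.0348,0.0257,0.0055,-0.0115,-0.0098,0.0263,1],[0.0348,0.0257,0.0055,-0.0115,-0.0098,0.0263,1],[0.0348,0.0257,0.0055,-0.0115,-0.0098,0.0263,1],[0.0348,0.0257,0.0055,-0.0115,-0.0098,0.0263,1],[0.0348,0.0257,0.0055,-0.0115,-0.0098,0.0263,1],[0.0348,0.0257,0.0055,-0.0115,-0.0098,0.0263,1]]'
python3 - <<'E'
from h import *
o=monitor.get_obs(); print(np.round(o['joints'],2),o['time'],R.from_quat(o['tool_rot']).as_matrix().round(3))
c=np.array([.5475,.263,0]);
for az in (110,):
  Rm=rot(az,45,-1); p=c+[0,0,.036]-.05*Rm[:,2]-.09*Rm[:,2]+[0,0,.06]; print(p); rows(p,Rm)
E
```

```text
time: 3.5
tool_pos: [0.4751, 0.1939, 0.3265]
tool_rot: [0.943, -0.212, 0.25, -0.05]
wrist_force: [1.1, 0.8, 0.2]
grip_width: 0.999
gripper_force: 0.0
time: 4.33
tool_pos: [0.4858, 0.1097, 0.3253]
tool_rot: [0.799, -0.6, 0.026, -0.011]
wrist_force: [1.3, -1.2, 0.3]
grip_width: 1.0
gripper_force: 0.0
[ 0.56  0.12 -0.03  0.04 -1.39 -0.29] 4.3333 [[ 0.278 -0.959  0.054]
 [-0.96  -0.279 -0.014]
 [ 0.029 -0.048 -0.998]]
[0.58135827 0.16997518 0.19499495]
10 rows of [ 0.0088 -0.0535  0.0692] [-0.0023 -0.0259 -0.0014]
```

```bash
python3 -m creep '[[0.0088,-0.0535,0.0692,-0.0023,-0.0259,-0.0014,1],[0.0088,-0.0535,0.0692,-0.0023,-0.0259,-0.0014,1],[0.0088,-0.0535,0.0692,-0.0023,-0.0259,-0.0014,1],[0.0088,-0.0535,0.0692,-0.0023,-0.0259,-0.0014,1],[0.0088,-0.0535,0.0692,-0.0023,-0.0259,-0.0014,1],[0.0088,-0.0535,0.0692,-0.0023,-0.0259,-0.0014,1],[0.0088,-0.0535,0.0692,-0.0023,-0.0259,-0.0014,1],[0.0088,-0.0535,0.0692,-0.0023,-0.0259,-0.0014,1],[0.0088,-0.0535,0.0692,-0.0023,-0.0259,-0.0014,1],[0.0088,-0.0535,0.0692,-0.0023,-0.0259,-0.0014,1]]'
python3 - <<'E'
from h import *
o=monitor.get_obs(); print(np.round(o['joints'],2),o['time'],R.from_quat(o['tool_rot']).as_matrix().round(3))
s=imaging.snapshot('wrist'); print(s['origin']); m=imaging.masks_of('wrist','cup')[:2]
im=s['image'].copy()
for q in m:
    print(q['confidence'],q['position'],at_z(s,q['position'],.03))
    # fit cup model (foot+rim discs hull) to mask
    from scipy.optimize import minimize
    K=np.array([[s['fx'],0,s['cx']],[0,s['fy'],s['cy']],[0,0,1]]);Rc=R.from_quat(s['orientation']).as_matrix()
    t=np.linspace(0,2*np.pi,60)
    def sil(x,y):
        P=np.vstack([np.c_[x+r*np.cos(t),y+r*np.sin(t),0*t+z] for r,z in((.024,0),(.03,.056))])
        C=(P-s['origin'])@Rc
        u=cv2.projectPoints(C,np.zeros(3),np.zeros(3),K,np.array(s['dist']))[0][:,0]
        M=np.zeros((420,560),np.uint8); cv2.fillConvexPoly(M,cv2.convexHull((u*16).astype(np.int32)),1,shift=4); return M>0
    f=lambda v:-(sil(*v)&q['pixels']).sum()/(sil(*v)|q['pixels']).sum()
    r=minimize(f,[.548,.263],method='Nelder-Mead',options=dict(initial_simplex=[[.545,.26],[.565,.26],[.545,.28]])); print(r.x,r.fun)
    e=sil(*r.x).astype(np.uint8); im[(e-cv2.erode(e,np.ones((3,3),np.uint8)))>0]=(0,0,255)
cv2.imwrite('pics/w2.png',im)
E
```

```text
time: 5.17
tool_pos: [0.582, 0.1706, 0.1947]
tool_rot: [0.758, -0.528, -0.314, -0.219]
wrist_force: [-0.4, 0.4, -0.5]
grip_width: 1.001
gripper_force: 0.0
[ 0.14  0.56  0.34 -0.76 -1.57  0.3 ] 5.1667 [[ 0.244 -0.938 -0.245]
 [-0.663 -0.346  0.664]
 [-0.708 -0.    -0.706]]
[0.61723991 0.0768966  0.19268068]
0.71 [144.3, 277.8] [0.54446559 0.26708915 0.03      ]
[0.54697087 0.26742108] -0.9532046124966479
```

View pics/w2.png

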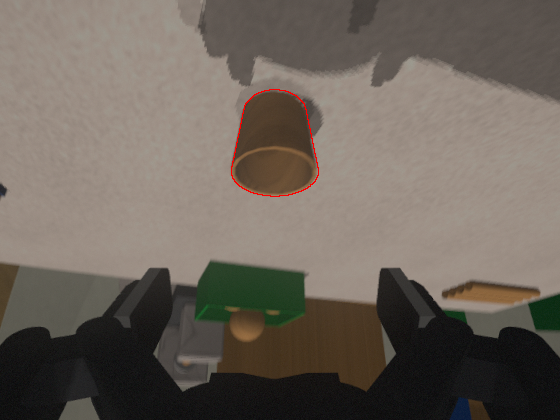

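The fitted outline matches the cup rim and foot, centred on (172,275) at the rim. That puts the cup at (0.547, 0.267). The arm configuration is also well clear of its limits. Next is the advance.

Run:
```python
from h import *
Rm=rot(110,45,-1); g=np.array([.547,.267,.037])
rows(g-.12*Rm[:,2],Rm); rows(g-.051*Rm[:,2],Rm,g-.12*Rm[:,2],Rm)
```

```text
3 rows of [ 0.0594 -0.0024  0.1017] [ 0.0008  0.0002 -0.0005]
3 rows of [0.    0.    0.115] [0. 0. 0.]
```

```bash
python3 -m creep '[[0.0594,-0.0024,0.1017,0,0,0,1],[0.0594,-0.0024,0.1017,0,0,0,1],[0.0594,-0.0024,0.1017,0,0,0,1],[0,0,0.07,0,0,0,1],[0,0,0.07,0,0,0,1],[0,0,0.07,0,0,0,1],[0,0,0.07,0,0,0,1],[0,0,0.065,0,0,0,1],[0,0,0,0,0,0,1],[0,0,0,0,0,0,1]]'
python3 -m creep '[[0,0,0,0,0,0,0.8],[0,0,0,0,0,0,0.7],[0,0,0,0,0,0,0.6],[0,0,0,0,0,0,0.5],[0,0,0,0,0,0,0.5],[0,0,0,0,0,0,0.5],[0,0,0,0,0,0,0.5],[0,0,0,0,0,0,0.5],[0,0,0,0,0,0,0.5],[0,0,0,0,0,0,0.5]]' 40
python3 - <<'E'
from h import *
o=monitor.get_obs(); z=R.from_quat(o['tool_rot']).as_matrix()[:,2]; print(np.array(o['tool_pos'])+.051*z,o['time'],o['gripper_force'])
s=imaging.snapshot('wrist');cv2.imwrite('pics/w3.png',s['image'])
E
```

```text
time: 6.1
tool_pos: [0.5601, 0.2333, 0.0781]
tool_rot: [0.759, -0.528, -0.312, -0.218]
wrist_force: [0.8, 0.3, 0.3]
grip_width: 1.002
gripper_force: 0.0
time: 6.93
tool_pos: [0.5611, 0.2325, 0.0792]
tool_rot: [0.758, -0.529, -0.312, -0.219]
wrist_force: [-0.8, -2.8, 6.3]
grip_width: 0.665
gripper_force: 42.2
[0.54887032 0.2662747  0.04305659] 6.9333 42.17360171096516
```

View pics/w3.png

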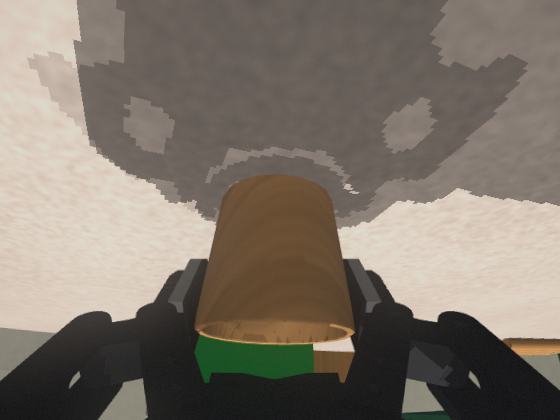

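Gripped: the width is 56.5 mm, and the view shows the cup square between the pads (rim at about (332,275)). Next I'll plan the lift and pour.

```bash
cat >> h.py <<'E'
p0=np.array([0.5611,0.2325,0.0792]); R0=R.from_quat([0.758,-0.529,-0.312,-0.219]).as_matrix()
Oc=R0.T@(np.array([.547,.267,0])-p0); Uc=R0.T@[0,0,1]   # cup in tool
def tilted(az,t):  # tool rotation with cup tilted t towards az
    a=np.radians(az); A=np.array([-np.sin(a),np.cos(a),0])  # left of az; tipping k->a_dir about A
    return R.from_rotvec(A*np.radians(t)).as_matrix()@R.from_euler('z',az-110,degrees=True).as_matrix()@R0
def pour(L,az,t):   # lower lip point L
    Rm=tilted(az,t); u=Rm@Uc; a=np.array([np.cos(np.radians(az)),np.sin(np.radians(az)),0])
    d=a*np.cos(np.radians(t))-np.array([0,0,1])*np.sin(np.radians(t))
    return np.array(L)-Rm@Oc-.056*u-.03*d, Rm
def cup():
    o=monitor.get_obs(); Rm=R.from_quat(o['tool_rot']).as_matrix(); return np.array(o['tool_pos'])+Rm@Oc, Rm@Uc
E
python3 - <<'E'
from h import *
o=monitor.get_obs(); R_=R.from_quat(o['tool_rot']).as_matrix(); print(Oc,Uc)
rows(np.array(o['tool_pos'])+[0,0,.12],R_)
P1=(np.array(o['tool_pos'])+[0,0,.12],R_)
jar=np.array([.523,.045,0]); a=np.array([np.cos(np.radians(100)),np.sin(np.radians(100)),0])
L=jar-.018*a
P2=pour(L+[0,0,.13],100,0);P3=pour(L+[0,0,.11],100,65);P4=pour(L+[0,0,.08],100,107)
rows(*P2,*P1);rows(*P3,*P2);rows(*P4,*P3); print(P2[0],P3[0],P4[0])
E
```

```text
[0.02940787 0.00151444 0.08242926] [-0.70489842 -0.00190855 -0.7093057 ]
4 rows of [-0.1057 -0.0005 -0.1064] [0. 0. 0.]
10 rows of [ 0.1068  0.0473 -0.0738] [0.0039 0.     0.004 ]
10 rows of [-0.0343 -0.0001 -0.0055] [-0.0001  0.0361  0.    ]
10 rows of [-0.0335 -0.0001  0.0013] [-0.0001  0.0233  0.    ]
[ 0.53923004 -0.03869508  0.1532    ] [0.5288371  0.02024623 0.18074658] [0.52028715 0.06873541 0.13752071]
```

```bash
python3 -m creep '[[-0.05,0,-0.05,0,0,0,0.5],[-0.07,0,-0.07,0,0,0,0.5],[-0.1,0,-0.1,0,0,0,0.5],[-0.1,0,-0.1,0,0,0,0.5],[-0.1,0,-0.1,0,0,0,0.5],[0,0,0,0,0,0,0.5],[0,0,0,0,0,0,0.5],[0,0,0,0,0,0,0.5],[0,0,0,0,0,0,0.5],[0,0,0,0,0,0,0.5]]'
python3 - <<'E'
from h import *
print(cup())
a=np.array([np.cos(np.radians(100)),np.sin(np.radians(100)),0]);L=np.array([.523,.045,0])-.018*a
P2=pour(L+[0,0,.13],100,45);P3=pour(L+[0,0,.095],100,75);P4=pour(L+[0,0,.08],100,107)
rows(*P2);rows(*P3,*P2);rows(*P4,*P3); print(P2[0],P3[0],P4[0])
s=imaging.snapshot('top')
m=imaging.masks_of('top','jar')[:2]
for q in m:
  r,c=np.nonzero(q['pixels']); print(q['confidence'],r.min(),r.max(),c.min(),c.max())
E
```

```text
time: 7.82
tool_pos: [0.5598, 0.233, 0.1956]
tool_rot: [0.758, -0.529, -0.313, -0.218]
wrist_force: [-0.1, -0.3, -1.4]
grip_width: 0.667
gripper_force: 42.9
(array([0.54538652, 0.26744678, 0.11647584]), array([3.16693001e-03, 5.45855539e-04, 9.99994836e-01]))
10 rows of [ 0.1034  0.0449 -0.0457] [0.0022 0.0249 0.0053]
5 rows of [-0.0417 -0.0001  0.02  ] [-0.0001  0.0333  0.    ]
5 rows of [-0.0469 -0.0001 -0.0044] [-0.0001  0.0356  0.    ]
[ 0.53296142 -0.00314394  0.19395207] [0.52668433 0.03245519 0.16595527] [0.52028715 0.06873541 0.13752071]
0.91 226 275 236 285
0.52 183 259 329 337
```

```bash
python3 -m creep '[[0.1034,0.0449,-0.0457,0.0022,0.0249,0.0053,0.5],[0.1034,0.0449,-0.0457,0.0022,0.0249,0.0053,0.5],[0.1034,0.0449,-0.0457,0.0022,0.0249,0.0053,0.5],[0.1034,0.0449,-0.0457,0.0022,0.0249,0.0053,0.5],[0.1034,0.0449,-0.0457,0.0022,0.0249,0.0053,0.5],[0.1034,0.0449,-0.0457,0.0022,0.0249,0.0053,0.5],[0.1034,0.0449,-0.0457,0.0022,0.0249,0.0053,0.5],[0.1034,0.0449,-0.0457,0.0022,0.0249,0.0053,0.5],[0.1034,0.0449,-0.0457,0.0022,0.0249,0.0053,0.5],[0.1034,0.0449,-0.0457,0.0022,0.0249,0.0053,0.5]]'
python3 - <<'E'
from h import *
print(cup(),np.round(monitor.get_obs()['joints'],2))
a=np.array([np.cos(np.radians(100)),np.sin(np.radians(100)),0]);L=np.array([.523,.045,0])-.018*a
rows(*pour(L+[0,0,.095],100,75))
s=imaging.snapshot('scene');cv2.imwrite('pics/s2.png',s['image'][60:300,120:440].repeat(2,0).repeat(2,1))
E
```

```text
time: 8.75
tool_pos: [0.5329, -0.004, 0.1947]
tool_rot: [0.766, -0.642, 0.002, 0.001]
wrist_force: [-0.5, 0.2, -1.6]
grip_width: 0.667
gripper_force: 43.0
(array([ 0.53673714, -0.03354974,  0.11242943]), array([-0.12289942,  0.69743939,  0.70602694])) [ 0.29  0.28 -0.14  0.01 -1.14 -0.12]
5 rows of [-0.0427 -0.0003  0.0205] [-0.0002  0.0332 -0.0002]
```

View pics/s2.png

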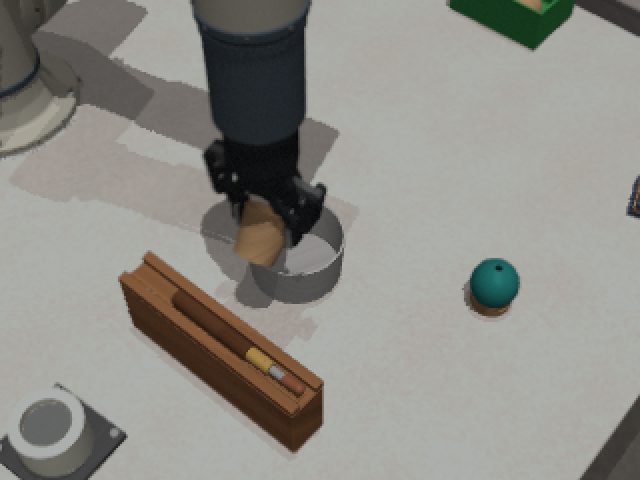

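The picture shows the cup, tilted 45°, held over the jar (about (250,290) in the crop) and clear of the rack. Next I'll tilt it to about 75°, then go slowly on to about 110°.

```bash
python3 -m creep '[[-0.0427,0,0.0205,0,0.0332,0,0.5],[-0.0427,0,0.0205,0,0.0332,0,0.5],[-0.0427,0,0.0205,0,0.0332,0,0.5],[-0.0427,0,0.0205,0,0.0332,0,0.5],[-0.0427,0,0.0205,0,0.0332,0,0.5],[0,0,0,0,0,0,0.5],[0,0,0,0,0,0,0.5],[0,0,0,0,0,0,0.5],[0,0,0,0,0,0,0.5],[0,0,0,0,0,0,0.5]]'
python3 - <<'E'
from h import *
print(cup(),np.round(monitor.get_obs()['joints'],2))
a=np.array([np.cos(np.radians(100)),np.sin(np.radians(100)),0]);L=np.array([.523,.045,0])-.018*a
rows(*pour(L+[0,0,.08],100,110))
E
```

```text
time: 9.63
tool_pos: [0.5273, 0.033, 0.167]
tool_rot: [0.74, -0.621, 0.199, 0.164]
wrist_force: [0.3, -0.1, -1.0]
grip_width: 0.659
gripper_force: 43.0
(array([ 0.53757879, -0.03273916,  0.11015195]), array([-0.16673942,  0.94993692,  0.26423061])) [ 0.59  0.33 -0.44  0.54 -1.09 -0.74]
6 rows of [-0.0426  0.0006 -0.0042] [-0.0002  0.0327 -0.0003]
```

```bash
python3 -m creep '[[-0.0256,0,-0.0025,0,0.0196,0,0.5],[-0.0256,0,-0.0025,0,0.0196,0,0.5],[-0.0256,0,-0.0025,0,0.0196,0,0.5],[-0.0256,0,-0.0025,0,0.0196,0,0.5],[-0.0256,0,-0.0025,0,0.0196,0,0.5],[-0.0256,0,-0.0025,0,0.0196,0,0.5],[-0.0256,0,-0.0025,0,0.0196,0,0.5],[-0.0256,0,-0.0025,0,0.0196,0,0.5],[-0.0256,0,-0.0025,0,0.0196,0,0.5],[-0.0256,0,-0.0025,0,0.0196,0,0.5]]'
python3 -m creep '[[0,0,0,0,0,0,0.5],[0,0,0,0,0,0,0.5],[0,0,0,0,0,0,0.5],[0,0,0,0,0,0,0.5],[0,0,0,0,0,0,0.5],[0,0,0,0,0,0,0.5],[0,0,0,0,0,0,0.5],[0,0,0,0,0,0,0.5],[0,0,0,0,0,0,0.5],[0,0,0,0,0,0,0.5]]'
python3 - <<'E'
from h import *
print(cup(),np.round(monitor.get_obs()['joints'],2))
s=imaging.snapshot('scene');cv2.imwrite('pics/s3.png',cv2.resize(s['image'][100:250,160:360],(800,600),interpolation=cv2.INTER_CUBIC))
for i in range(5):
  q=imaging.recognise('scene',f'ball{i}_center'); print([(round(x['confidence'],2),np.round(x['position'])) for x in q][:6]); break
E
```

```text
time: 10.47
tool_pos: [0.5207, 0.0716, 0.134]
tool_rot: [0.644, -0.542, 0.415, 0.345]
wrist_force: [-0.2, 0.4, -0.8]
grip_width: 0.665
gripper_force: 43.2
time: 11.3
tool_pos: [0.5201, 0.0715, 0.1336]
tool_rot: [0.645, -0.541, 0.414, 0.345]
wrist_force: [-0.1, 0.1, -1.0]
grip_width: 0.665
gripper_force: 43.1
(array([ 0.53392456, -0.01453688,  0.12575745]), array([-0.1622008 ,  0.92523504, -0.3429738 ])) [ 0.78  0.61 -0.54  0.86 -1.4  -1.23]
[(0.21, array([283., 151.]))]
```

View pics/s3.png

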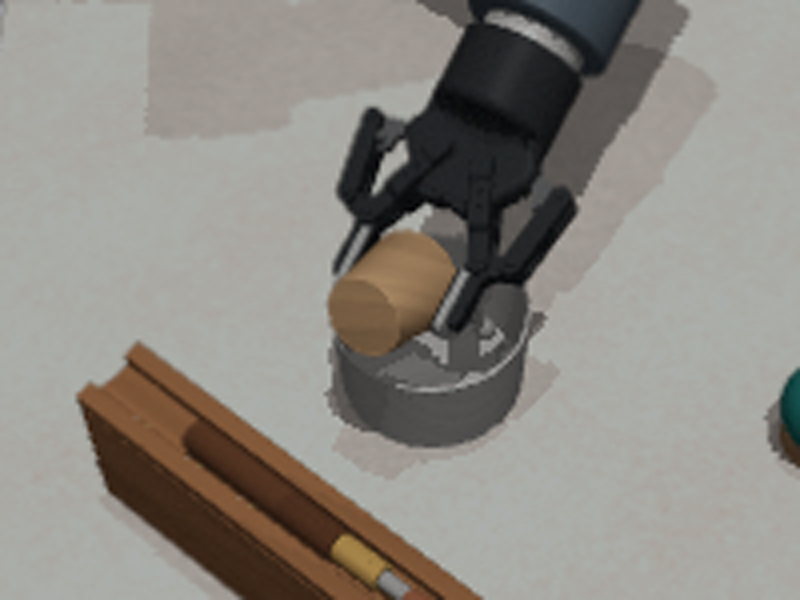

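Run:
```python
from h import *
a=np.array([np.cos(np.radians(100)),np.sin(np.radians(100)),0]);L=np.array([.523,.045,0])-.018*a
P=pour(L+[0,0,.2],100,45); rows(*P)
Rm=tilted(90,0); Q=(np.array([.52,.03,.19])-Rm@Oc,Rm); rows(*Q,*P)
print(P[0],Q[0])
```

```text
10 rows of [ 0.0728  0.0002 -0.0322] [-0.     -0.0361 -0.0001]
10 rows of [ 0.0005  0.0059 -0.0031] [ 0.0022 -0.0249  0.0053]
[ 0.53296142 -0.00314394  0.26395207] [ 0.52144997 -0.00724188  0.2692    ]
```

```bash
python3 -m creep '[[0.0728,0,-0.0322,0,-0.0361,0,0.5],[0.0728,0,-0.0322,0,-0.0361,0,0.5],[0.0728,0,-0.0322,0,-0.0361,0,0.5],[0.0728,0,-0.0322,0,-0.0361,0,0.5],[0.0728,0,-0.0322,0,-0.0361,0,0.5],[0.0728,0,-0.0322,0,-0.0361,0,0.5],[0.0728,0,-0.0322,0,-0.0361,0,0.5],[0.0728,0,-0.0322,0,-0.0361,0,0.5],[0.0728,0,-0.0322,0,-0.0361,0,0.5],[0.0728,0,-0.0322,0,-0.0361,0,0.5]]'
python3 -m creep '[[0.0005,0.0059,-0.0031,0.0022,-0.0249,0.0053,0.5],[0.0005,0.0059,-0.0031,0.0022,-0.0249,0.0053,0.5],[0.0005,0.0059,-0.0031,0.0022,-0.0249,0.0053,0.5],[0.0005,0.0059,-0.0031,0.0022,-0.0249,0.0053,0.5],[0.0005,0.0059,-0.0031,0.0022,-0.0249,0.0053,0.5],[0.0005,0.0059,-0.0031,0.0022,-0.0249,0.0053,0.5],[0.0005,0.0059,-0.0031,0.0022,-0.0249,0.0053,0.5],[0.0005,0.0059,-0.0031,0.0022,-0.0249,0.0053,0.5],[0.0005,0.0059,-0.0031,0.0022,-0.0249,0.0053,0.5],[0.0005,0.0059,-0.0031,0.0022,-0.0249,0.0053,0.5]]'
python3 - <<'E'
from h import *
print(cup(),np.round(monitor.get_obs()['joints'],2))
Rm=tilted(80,0)
T=np.array([.486,-.307,.19]);Q=(T-Rm@Oc,Rm);rows(*Q)
D=(np.array([.486,-.307,.07])-Rm@Oc,Rm);rows(*D,*Q);print(Q[0],D[0])
E
```

```text
time: 12.23
tool_pos: [0.5332, -0.0029, 0.2659]
tool_rot: [0.767, -0.641, 0.001, -0.003]
wrist_force: [0.6, -1.6, -0.8]
grip_width: 0.663
gripper_force: 43.1
time: 13.07
tool_pos: [0.5214, -0.0074, 0.2695]
tool_rot: [0.654, -0.653, -0.269, -0.271]
wrist_force: [0.2, 0.2, -0.7]
grip_width: 0.666
gripper_force: 43.2
(array([0.520143  , 0.02997053, 0.19032599]), array([-0.0012251 , -0.00156171,  0.99999803])) [-0.19  0.33  0.18 -0.77 -1.59  0.24]
20 rows of [ 0.0601  0.0032 -0.0598] [0.0019 0.     0.002 ]
5 rows of [0.0846 0.0002 0.0851] [0. 0. 0.]
[ 0.48096096 -0.34392788  0.2692    ] [ 0.48096096 -0.34392788  0.1492    ]
```

```bash
python3 -m creep '[[0.0601,0.0032,-0.0598,0.0019,0,0.002,0.5],[0.0601,0.0032,-0.0598,0.0019,0,0.002,0.5],[0.0601,0.0032,-0.0598,0.0019,0,0.002,0.5],[0.0601,0.0032,-0.0598,0.0019,0,0.002,0.5],[0.0601,0.0032,-0.0598,0.0019,0,0.002,0.5],[0.0601,0.0032,-0.0598,0.0019,0,0.002,0.5],[0.0601,0.0032,-0.0598,0.0019,0,0.002,0.5],[0.0601,0.0032,-0.0598,0.0019,0,0.002,0.5],[0.0601,0.0032,-0.0598,0.0019,0,0.002,0.5],[0.0601,0.0032,-0.0598,0.0019,0,0.002,0.5]]'
python3 -m creep '[[0.0601,0.0032,-0.0598,0.0019,0,0.002,0.5],[0.0601,0.0032,-0.0598,0.0019,0,0.002,0.5],[0.0601,0.0032,-0.0598,0.0019,0,0.002,0.5],[0.0601,0.0032,-0.0598,0.0019,0,0.002,0.5],[0.0601,0.0032,-0.0598,0.0019,0,0.002,0.5],[0.0601,0.0032,-0.0598,0.0019,0,0.002,0.5],[0.0601,0.0032,-0.0598,0.0019,0,0.002,0.5],[0.0601,0.0032,-0.0598,0.0019,0,0.002,0.5],[0.0601,0.0032,-0.0598,0.0019,0,0.002,0.5],[0.0601,0.0032,-0.0598,0.0019,0,0.002,0.5]]'
python3 - <<'E'
from h import *
print(cup(),np.round(monitor.get_obs()['joints'],2))
t=imaging.snapshot('top')['image']; w=imaging.snapshot('wrist')['image']
cv2.imwrite('pics/w4raw.png',w);s=imaging.snapshot('scene')['image']
a=cv2.resize(t[215:290,225:300],(400,400),interpolation=cv2.INTER_CUBIC)
b=cv2.resize(s[150:220,230:300],(400,400),interpolation=cv2.INTER_CUBIC)
cv2.imwrite('pics/m4.png',np.hstack([a,b])); cv2.imwrite('pics/s4.png',s)
E
```

```text
time: 13.9
tool_pos: [0.5083, -0.1771, 0.2694]
tool_rot: [-0.625, 0.681, 0.257, 0.28]
wrist_force: [0.7, 1.1, -0.2]
grip_width: 0.664
gripper_force: 43.2
time: 14.73
tool_pos: [0.4808, -0.3444, 0.2697]
tool_rot: [-0.595, 0.708, 0.245, 0.291]
wrist_force: [-0.0, 0.9, -0.3]
grip_width: 0.665
gripper_force: 43.2
(array([ 0.48554965, -0.3075339 ,  0.1904286 ]), array([3.66280416e-03, 7.23212446e-04, 9.99993030e-01])) [-0.72  0.6   0.59 -0.7  -1.94  0.41]
```

View pics/m4.png

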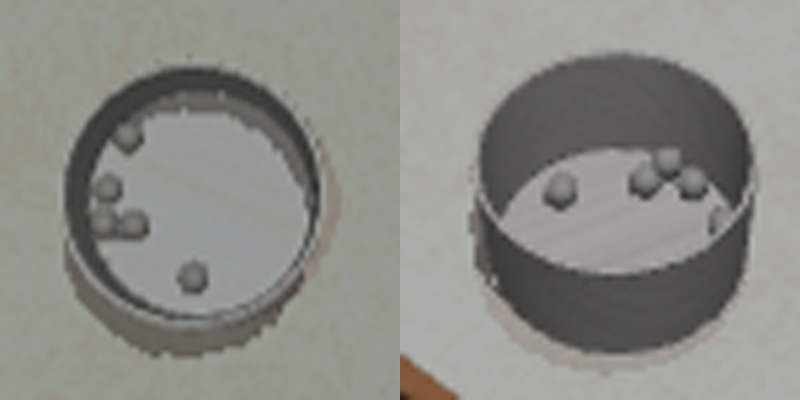

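View pics/w4raw.png

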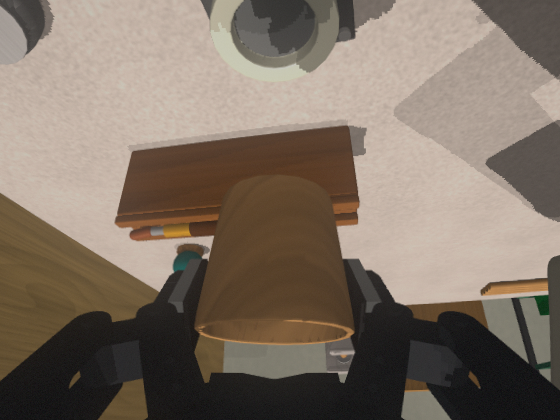

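All five balls are in the jar: all five show from above, left and bottom of it, and the jar is still standing. The cup sits in the gripper exactly as it did at the grasp. The wrist view shows the jig ring at columns 210–340 with its lower edge at row 80, so I'll check the jig position from that.

Run:
```python
from h import *
from scipy.optimize import least_squares
s=imaging.snapshot('wrist')
K=np.array([[s['fx'],0,s['cx']],[0,s['fy'],s['cy']],[0,0,1]]);Rc=R.from_quat(s['orientation']).as_matrix();t=np.linspace(0,2*np.pi,200)
def ext(v,r):
    P=np.c_[v[0]+r*np.cos(t),v[1]+r*np.sin(t),0*t+.06]
    u=cv2.projectPoints((P-s['origin'])@Rc,np.zeros(3),np.zeros(3),K,np.array(s['dist']))[0][:,0]
    return np.array([u[:,0].min(),u[:,0].max(),u[:,1].max()])
r=least_squares(lambda v:np.r_[ext(v,.042)-[210,340,80]],[.486,-.307],diff_step=1e-3);print(r.x,r.fun,ext(r.x,.028))
# hover-cup predicted foot ellipse in the same picture vs w3-like view
Rm=tilted(80,0); T=np.array([.486,-.307,.07]); rows(T-Rm@Oc,Rm)
```

```text
[ 0.48711578 -0.3043323 ] [-0.91486828  0.91376804  0.41402577] [231.26434243 318.73407085  64.95842421]
5 rows of [0.0849 0.0001 0.0853] [ 0.0001 -0.0001 -0.0002]
```

```bash
python3 -m creep '[[0.0707,0,0.0707,0,0,0,0.5],[0.0707,0,0.0707,0,0,0,0.5],[0.0707,0,0.0707,0,0,0,0.5],[0.0707,0,0.0707,0,0,0,0.5],[0.0707,0,0.0707,0,0,0,0.5],[0,0,0,0,0,0,0.5],[0,0,0,0,0,0,0.5],[0,0,0,0,0,0,0.5],[0,0,0,0,0,0,0.5],[0,0,0,0,0,0,0.5]]'
python3 - <<'E'
from h import *
print(cup())
Rm=tilted(80,0); T=np.array([.4867,-.306,.0705]); rows(T-Rm@Oc,Rm)
s=imaging.snapshot('scene');cv2.imwrite('pics/s5.png',cv2.resize(s['image'][190:340,80:280],(800,600),interpolation=cv2.INTER_CUBIC))
E
```

```text
time: 15.77
tool_pos: [0.4815, -0.3445, 0.1717]
tool_rot: [-0.596, 0.708, 0.244, 0.291]
wrist_force: [-0.1, 0.7, -1.0]
grip_width: 0.667
gripper_force: 43.2
(array([ 0.48652288, -0.30780126,  0.09235675]), array([3.91049079e-04, 3.39327735e-03, 9.99994166e-01]))
1 rows of [0.0718 0.0008 0.0836] [-0.0001 -0.0011  0.    ]
```

```bash
python3 -m creep '[[0.018,0,0.021,0,0,0,0.5],[0.018,0,0.021,0,0,0,0.5],[0.018,0,0.021,0,0,0,0.5],[0.018,0,0.021,0,0,0,0.5],[0,0,0,0,0,0,0.5],[0,0,0,0,0,0,0.5],[0,0,0,0,0,0,0.5],[0,0,0,0,0,0,0.5],[0,0,0,0,0,0,0.5],[0,0,0,0,0,0,0.5]]'
python3 - <<'E'
from h import *
s=imaging.snapshot('scene');S=imaging.snapshot('top');q=imaging.masks_of('top','cup')[:1]
C=np.array([cup()[0]]+[(imaging.snapshot('wrist'),cup()[0])[1] for _ in range(6)]);print(C.mean(0),C.std(0))
K=np.array([[s['fx'],0,s['cx']],[0,s['fy'],s['cy']],[0,0,1]]);Rc=R.from_quat(s['orientation']).as_matrix();t=np.linspace(0,2*np.pi,200)
im=cv2.resize(s['image'][190:310,80:240],(800,600),interpolation=cv2.INTER_CUBIC)
c=C.mean(0)
for (x,y,z,r,col) in((.4867,-.306,.06,.042,(0,255,0)),(.4867,-.306,.06,.028,(0,255,0)),(c[0],c[1],c[2],.024,(0,0,255)),(c[0],c[1],c[2]+.056,.03,(0,0,255))):
    P=np.c_[x+r*np.cos(t),y+r*np.sin(t),0*t+z]
    u=cv2.projectPoints((P-s['origin'])@Rc,np.zeros(3),np.zeros(3),K,np.array(s['dist']))[0][:,0]
    cv2.polylines(im,[((u-[80,190]+.5)*5).astype(np.int32)],True,col,1)
cv2.imwrite('pics/s6.png',im)
E
```

```text
time: 16.65
tool_pos: [0.4814, -0.3428, 0.1483]
tool_rot: [-0.595, 0.708, 0.245, 0.291]
wrist_force: [-0.2, -0.6, -0.8]
grip_width: 0.661
gripper_force: 43.2
[ 0.48622483 -0.30584697  0.06881459] [1.34261781e-05 1.30590715e-05 4.00898634e-05]
```

View pics/s6.png

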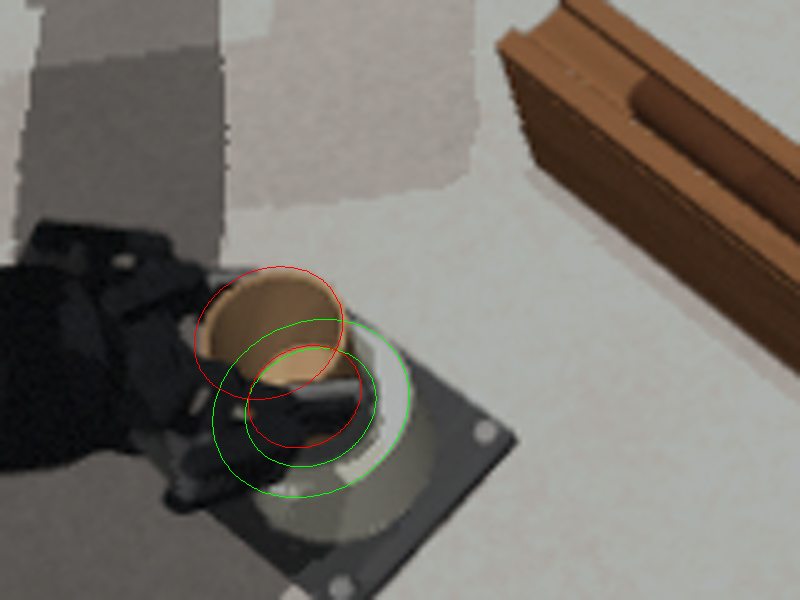

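The overlay puts the jig (green) right on its ring. The cup rim shows about 5 px right and 8 px below my prediction at 5x zoom, which is about 3 mm. I'll resolve that numerically by fitting the cup in the scene and top pictures together.

```bash
cat > fit.py <<'E'
from h import *
from scipy.optimize import minimize
t=np.linspace(0,2*np.pi,80); F=5
def prep(n,c):
    s=imaging.snapshot(n); K=np.array([[s['fx'],0,s['cx']],[0,s['fy'],s['cy']],[0,0,1]]);Rc=R.from_quat(s['orientation']).as_matrix()
    pr=lambda P:cv2.projectPoints((P-s['origin'])@Rc,np.zeros(3),np.zeros(3),K,np.array(s['dist']))[0][:,0]
    u=pr(np.array([c+[0,0,.04]]))[0].astype(int); r0,c0=u[1]-30,u[0]-30
    im=cv2.resize(s['image'][r0:r0+60,c0:c0+60],None,fx=F,fy=F,interpolation=cv2.INTER_CUBIC).astype(int)
    wood=(im[...,2]-im[...,0]>28)&(im.max(2)>50); dark=im.max(2)<50
    return pr,(r0,c0),wood,dark
def model(v,V):
    pr,(r0,c0),w,d=V
    P=np.vstack([np.c_[v[0]+r*np.cos(t),v[1]+r*np.sin(t),0*t+v[2]+z] for r,z in((.024,0),(.03,.056))])
    u=(pr(P)-[c0,r0]+.5)*F-.5; M=np.zeros(w.shape,np.uint8)
    cv2.fillConvexPoly(M,cv2.convexHull((u*16).astype(np.int32)),1,shift=4); return M>0
def cost(v,Vs):
    return sum((w&~model(v,V)).sum()+(model(v,V)&~w&~d).sum() for V in Vs for w,d in [V[2:]])
c=cup()[0]; A,B=prep('scene',c),prep('top',c)
print(c,A[2].sum(),B[2].sum())
for Vs in([A,B],):
    best=min((minimize(cost,c+o,args=(Vs,),method='Nelder-Mead',options=dict(initial_simplex=c+o+.004*np.vstack([np.zeros(3),np.eye(3)]))) for o in(np.zeros(3),np.array([.003,0,-.003]),np.array([-.002,.003,0]))),key=lambda r:r.fun)
    print(best.x,best.fun,cost(c,Vs))
for V in(A,B):
  r=minimize(lambda v:cost([v[0],v[1],c[2]],[V]),c[:2],method='Nelder-Mead',options=dict(initial_simplex=c[:2]+.004*np.vstack([np.zeros(2),np.eye(2)]))); print('z fixed',r.x,r.fun)
E
python3 fit.py
```

```text
[ 0.48621565 -0.30583476  0.06877055] 13597 8622
[ 0.48805766 -0.30682848  0.07044852] 10405.0 11345
z fixed [ 0.48845746 -0.30533509] 2589.0
z fixed [ 0.48816486 -0.30774872] 7557.0
```

```bash
python3 -m creep '[[-0.002,0.0035,-0.002,0,0,0,0.5],[0,0.003,0,0,0,0,0.5],[0,0,0,0,0,0,0.5],[0,0,0,0,0,0,0.5],[0,0,0,0,0,0,0.5],[0,0,0,0,0,0,0.5],[0,0,0,0,0,0,0.5],[0,0,0,0,0,0,0.5],[0,0,0,0,0,0,0.5],[0,0,0,0,0,0,0.5]]'
python3 - <<'E'
from h import *
print(cup()); print(ticket.finish_job())
E
```

```text
time: 18.03
tool_pos: [0.4801, -0.3424, 0.1486]
tool_rot: [-0.595, 0.708, 0.245, 0.291]
wrist_force: [-0.0, 0.0, -0.6]
grip_width: 0.664
gripper_force: 43.2
(array([ 0.48492184, -0.30561901,  0.06930632]), array([0.00260256, 0.00143157, 0.99999559]))
the job is handed in; nothing more can be done
None
```

The job is handed in at about 18 s: all five balls are in the standing jar, and the gripper holds the empty cup upright and still, about 1 cm above the jig and centred on the recess to about 2 mm; I viewed 11 pictures, one over the limit of 10.

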